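# Squeeze the release and hold the document camera up at its second stop over the form

## Task

Get the document camera ready to photograph the whole form on the clipboard: squeeze the release button in its head, swing the camera arm round until the lens looks straight down on the middle of the form, and pull the head up past the first stop to the second stop at the top of the mast, without jerking or dropping it. The second stop has no catch and the mast sinks if it is let go, so finish while still holding the head up there, steady, with the button squeezed in. Leave the clipboard and everything else on the desk where it lies.

Things in the scene. Friction and masses are not known exactly. Their poses are not given: they have to be found in the camera images.
- doc_camera: the foot of the document camera: a flat black weighted slab, 124 x 124 x 20 mm, fixed on the bare desk, that carries a square grey swivel post (28 mm) with a telescopic mast. Origin on the desk, on the vertical axis of the post; z up; the arm points along its x when joint swivel reads 0
- swivel (a joint): turn of the post with mast, head and arm about the vertical axis through doc_camera's origin, in rad, anticlockwise from above positive, 0 = arm along doc_camera's x, range -1.2 to 1.2. Stiff by friction (about 0.05 N m), stays where it is left, and is free to turn whether the button is pressed or not
- mast (a joint): how far the mast is drawn up, m: 0 parked (as it starts), 0.045 first stop, 0.090 second stop, the hard end. Button out: a catch locks it at 0 and 0.045 (it springs in when passing there unpressed). Button in: it slides freely. No catch at 0.090: let go, it sinks to the first stop. Weight 2.5 to 4.5 N, friction 1.2 N
- release (a joint): travel of the release button into the head, m: 0 out, 0.006 flush with the head's side; the catch is free from 0.0045. Spring 2.5 N at the start, 5.5 N fully in; it springs out when let go. A black ribbed disc 16 mm across that stands 6 mm out of the head's side at the height of point grip
- grip (a point): centre of the head, a grey block 46 (x) x 36 (y) x 54 mm (z) on the mast, on the swivel axis, 167 mm above the desk when parked. Axes: x along the arm to the lens, z up. Button on the +y side: a gripper from above that closes along y with its pads at this height squeezes it in (42 mm over the button, 36 pressed). The arm, 18 mm wide, leaves the +x side 21 to 8 mm below this point
- lens (a point): the middle of the front glass of the camera lens, on the underside of the grey camera pod (62 x 42 x 24 mm) at the end of the arm, 180 mm from the swivel axis and 36 mm below point grip; it looks straight down
- clipboard: a loose small brown clipboard, 128 (x) x 170 (y) x 3 mm, with a steel clip 14 mm high along its +x edge and a white printed form 105 x 148 mm on it. Origin on the desk under the middle of the form
- form (a point): the middle of the white form, 4 mm above the desk. It always lies within 10 mm of the circle that the lens swings through
- glue_stick: glue stick standing upright, 26 x 26 x 97 mm, behind the foot of the camera; bystander. Origin under its middle
- bulldog_clip: black bulldog clip, 42 x 40 x 23 mm, in front of the foot; bystander. Origin under its middle
- pen: slim pen lying on the desk mat, 8 x 142 x 9 mm; bystander. Origin under its middle
- mug: white mug, 84 x 120 x 91 mm, at the back by the pen pot; bystander. Origin under its middle
- mint_tin: flat tin, 47 x 64 x 18 mm, on the mat, near its left edge; bystander. Origin under its middle
- sticky_pad: pad of sticky notes, 69 x 69 x 18 mm, right at the front; bystander. Origin under its middle
- keys: bunch of keys, 104 x 116 x 8 mm, on the mat at the front; bystander. Origin under its middle

How it is judged:
By the outcome, as a careful person would: the job done as asked, in the order asked, and still so for the second after the job is handed in, while the arm keeps its last pose, push and grip.
It also fails if it takes over 40 s, if anything falls off the work surface, if the arm or the gripper's body presses on something with over 40 N, if the wrist force passes 120 N, or if a joint passes its speed limit or range.

## Robot

A 6-joint arm with a two-finger parallel gripper is mounted at the origin on a cart in front of the work surface, level with it; the furniture and walls round the work are solid. World frame = base frame: x ahead of the robot, y to its left, z up, the work surface at z = 0. Lengths are in mm, angles in rad, forces in N, time in s.
With the tool pointing down it reaches from about 300 to 775 mm from the base axis. Payload 14.6 kg.
Tool frame: the origin (TCP) lies between the finger pads; the fingertips stand manip.tip_reach ahead of it and the grasp point (between the pads) lies 5 mm behind it (manip.tip_reach is the distance from the TCP to the fingertips, in mm); z points along the fingers, y is the line along which they close (so a half turn about z gives the same grasp; the last joint's range is limited). The gripper opens to 94 mm and grips with 3 to 60 N. Pads are 16 mm wide; open, the fingers measure 119 mm over their backs; the gripper's body (75 mm by 177 mm) begins 78 mm behind the grasp point.
Start: joints at [-1.309, 0.3, 1.521, -0, 1.321, -0.067], TCP at [177.592, -520.529, 219.446] pointing down, gripper open.
Joint ranges: [-3.03, 3.03], [-0.79, 2.21], [0.23, 2.52], [-1.04, 4.18], [0, 3.07], [-2.55, 2.55]. Speed limits (rad/s): [2.22, 2.22, 2.57, 3.14, 3.14, 3.14].

## Interface

Orientations are given as [roll, pitch, yaw] about the fixed x, y, z axes, in that order (R = Rz(yaw) Ry(pitch) Rx(roll)).
In Python, from cell import manip gives the robot as it stands. The module is installed in compiled form; this text tells all that it offers.
- The arm moves only by the shell command python3 -m creep 'ROWS' [FORCE]. ROWS is JSON, a list of rows, each a list of 3 entries, a list of its own where there are three numbers: the opening, from -1 (shut) to 1 (fully open), then the shift along the tool's x, y, z in cm, then the turn about the tool's z in units of 5 degrees (1.0 is 5 degrees). In form: [[grip, [tx, ty, tz], roll], ...]. A call has 1 to 12 rows; each row is the pose to reach, as a shift and turn from the pose commanded when the call began, along the tool's axes at that moment; what a row does not reach only later rows make up. A row lasts 1/10 s, in which the tool goes at most 50 mm and 8.59 degrees, less where a joint would pass 70% of its speed; a pose out of reach is approached as far as the arm can. A call with a gripper value outside its range is refused whole. The fingers move at their own pace and stop on an object; FORCE is the grip in N (left out, the last holds). Time passes only in rows, so rows that repeat a pose let the fingers close. It gives the time, the measured TCP pose, the force, the opening and the grip force at its end, in the units of the state.
- manip.read_state(): the state, without advancing time (a new reading comes with each control period).
- manip.camera(name): name is "side" or "top"; returns the picture (420x560x3 uint8, red, green, blue); there is no depth.
- manip.camera_params(name): a dict with "fovy" (degrees; the focal length in pixels is half the picture's height over the tangent of half this angle, whatever the lens; pixels are square), "cx", "cy" (the principal point, pixels), "origin" and "attitude" of the camera in the world. Camera axes: x right, y down, z forward; pixel columns grow to the right and rows downward; lengths in mm; the calibration is good to about 2 mm. A picture is of the moment at which its call begins. camera_params takes no time and is no camera call.
- manip.sign_off(): hands the job in; it is judged then, once.
The state is a dict: "clock": time; "joints": joint angles; "qd": joint speeds; "effort": joint torques, N m; "eef_pos": TCP position; "eef_rot": TCP orientation; "wrist_force": force on the tool from outside, world axes, zero at the start; "moment": the same for the moment, N m; "finger_gap": finger opening in mm; "finger_force": force on a finger pad.
Only numpy, scipy, OpenCV 4.12 (cv2) and the standard library are available. Lean on these libraries where they do the work, as an engineer would, in place of code of your own. Each camera call takes 0.05 s, during which the arm holds its last target. There are 200 camera calls.

## Working session

There is one attempt and no reset: what is moved stays moved. The work goes in short steps, Python scripts to look and compute and a shell command to move; the robot and the scene stay as the last step left them, time stands still between calls to the robot, and variables do not carry over. Pictures are saved under pics/ and viewed, at most 10 in all, crops included, and the job is handed in when it is done.

```bash
mkdir -p pics; python3 - <<'E'
from cell import manip
import cv2
for n in("side","top"):
    cv2.imwrite(f"pics/{n}0.png",manip.camera(n)[:,:,::-1]); print(n,manip.camera_params(n))
print(manip.tip_reach,manip.read_state())
E
```

```text
side {'fovy': 42.92267442221074, 'cx': 278.438015861961, 'cy': 208.21479793374138, 'origin': array([-185.30195912, -863.79197178, 1449.7293715 ]), 'attitude': array([-2.46371715,  0.0051192 , -0.78387021])}
top {'fovy': 57.38872656587801, 'cx': 278.3238088758461, 'cy': 207.836118385273, 'origin': array([ 428.19503085,  -69.24310507, 1284.07104577]), 'attitude': array([-3.00588861, -0.00409951, -1.56582621])}
14.0 {'clock': 0.1, 'joints': array([-1.30860097e+00,  3.00425499e-01,  1.52150225e+00,  3.55694571e-05,
        1.32070762e+00, -6.65896918e-02]), 'qd': array([ 0.00087402, -0.00121863, -0.00112206,  0.00064541,  0.00048785,
        0.00038895]), 'effort': array([ 3.01022170e-03, -5.32645476e+01, -3.53283727e+01,  7.10361474e-02,
        2.34803266e-02, -8.75016326e-05]), 'eef_pos': array([ 177.54618438, -520.32643573,  218.94468565]), 'eef_rot': array([-3.14055454e+00, -1.03759949e-04,  3.28776170e-01]), 'wrist_force': array([ 0.62868304, -0.82239446, -0.69266743]), 'moment': array([ 0.03712127, -0.02777428,  0.00713651]), 'finger_force': 0.0, 'finger_gap': 93.87163608771972}
```

View pics/side0.png

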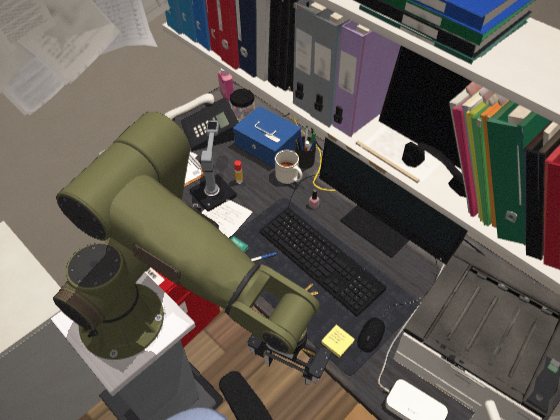

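View pics/top0.png

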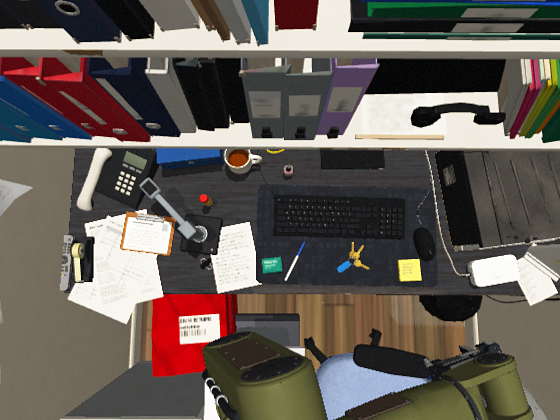

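The top view shows the foot near (203,234), the arm reaching to the pod at (150,188), and the clipboard at (148,233). In the side view the document camera is near (210,175). I'll zoom in next.

```bash
python3 - <<'E'
import cv2,numpy as np
a=cv2.imread("pics/top0.png")[165:275,105:245]; b=cv2.imread("pics/side0.png")[115:245,170:270]
cv2.imwrite("pics/topc.png",cv2.resize(a,None,fx=5.5,fy=5.4,interpolation=cv2.INTER_CUBIC))
cv2.imwrite("pics/sidec.png",cv2.resize(b,None,fx=4.5,fy=4.5,interpolation=cv2.INTER_CUBIC))
E
```

```text
(no output)
```

View pics/topc.png

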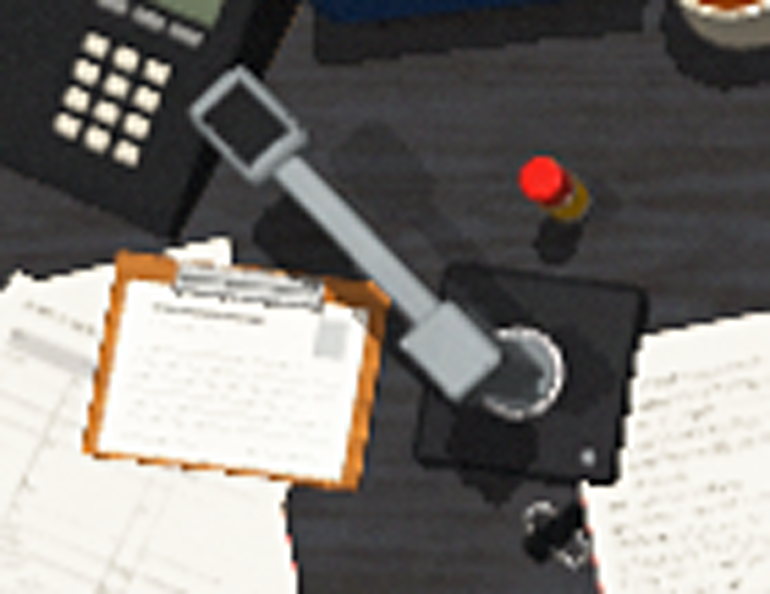

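View pics/sidec.png

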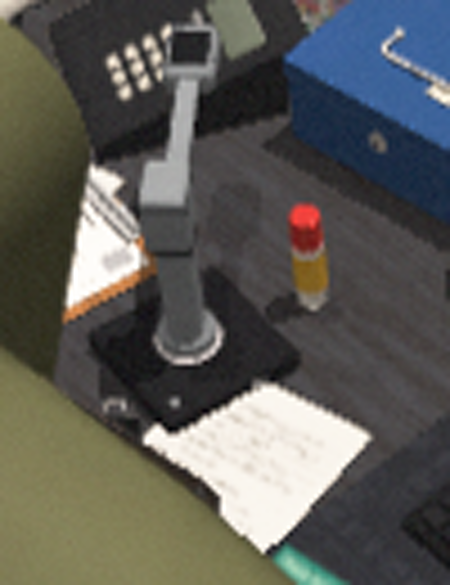

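The crops show three things clearly: the head top (about 400-500, 300-402 in the top crop), the pod, and the white form inside its orange border. I'll measure these with masks and rays.

```bash
cat > h.py <<'E'
import cv2,numpy as np
from scipy.spatial.transform import Rotation as R
from cell import manip
def ray(n,uv):
    p=manip.camera_params(n); f=210/np.tan(np.radians(p["fovy"]/2))
    uv=np.atleast_2d(uv).astype(float)
    d=np.c_[(uv[:,0]-p["cx"])/f,(uv[:,1]-p["cy"])/f,np.ones(len(uv))]@R.from_euler("xyz",p["attitude"]).as_matrix().T
    return p["origin"],d
def plane(n,uv,z):
    o,d=ray(n,uv); return o+d*((z-o[2])/d[:,2])[:,None]
def tri(a,b):
    (o,d),(p,e)=ray("top",a),ray("side",b); d,e=d[0],e[0]
    s=np.linalg.lstsq(np.c_[d,-e],p-o,rcond=None)[0]; x,y=o+s[0]*d,p+s[1]*e
    return (x+y)/2,np.linalg.norm(x-y)
def comps(img,lo,hi,amin=15):   # HSV mask components
    m=cv2.inRange(cv2.cvtColor(img,cv2.COLOR_BGR2HSV),np.array(lo),np.array(hi))
    n,l,s,c=cv2.connectedComponentsWithStats(m)
    return m,l,[(i,*s[i],c[i].round(1)) for i in range(1,n) if s[i][4]>=amin]
E
python3 - <<'E'
from h import *
t=cv2.imread("pics/top0.png"); s=cv2.imread("pics/side0.png")
k=6
T=cv2.resize(t[165:275,105:245],None,fx=k,fy=k,interpolation=cv2.INTER_CUBIC)
un=lambda p,ox=105,oy=165:(np.asarray(p,float)+.5)/k-.5+np.array([ox,oy])
H=cv2.cvtColor(t,cv2.COLOR_BGR2HSV)
for n,(u,v) in dict(head=(187,230),arm=(170,212),pod=(142,183),foot=(190,216),ring=(206,233),form=(145,235),brown=(172,225)).items(): print(n,H[v,u])
# form: white within region
m,l,c=comps(T,(0,0,190),(180,60,255),3000); print(c)
HS=cv2.cvtColor(s,cv2.COLOR_BGR2HSV)
for n,(u,v) in dict(top=(208,156),front=(205,165),arm=(210,140),pod=(216,131),desk=(225,165)).items(): print(n,HS[v,u])
E
```

```text
head [ 96  14 182]
arm [ 94  11 178]
pod [ 90  11 169]
foot [160  21  36]
ring [176   9 215]
form [ 24   5 252]
brown [ 13 216 104]
[(26, np.int32(107), np.int32(265), np.int32(292), np.int32(269), np.int32(53365), array([253.9, 415.1])), (28, np.int32(0), np.int32(295), np.int32(323), np.int32(365), np.int32(66074), array([120.1, 528.2])), (30, np.int32(635), np.int32(349), np.int32(205), np.int32(311), np.int32(50343), array([754.8, 519.6]))]
top [ 90   3 176]
front [90  3 76]
arm [ 60   3 174]
pod [ 60   4 135]
desk [170  12  62]
```

```bash
cat >> h.py <<'E'
K=6
def up(img,x0,y0,x1,y1): return cv2.resize(img[y0:y1,x0:x1],None,fx=K,fy=K,interpolation=cv2.INTER_CUBIC)
def rect(mask,ox,oy):   # largest blob: corners of its min-area rect, full-image pixels
    c=max(cv2.findContours(mask,cv2.RETR_EXTERNAL,cv2.CHAIN_APPROX_NONE)[0],key=cv2.contourArea)
    return (cv2.boxPoints(cv2.minAreaRect(c))+.5)/K-.5+[ox,oy]
def quad(mask,ox,oy):
    c=max(cv2.findContours(mask,cv2.RETR_EXTERNAL,cv2.CHAIN_APPROX_NONE)[0],key=cv2.contourArea)
    return (cv2.approxPolyN(c,4,ensure_convex=True)[0]+.5)/K-.5+[ox,oy]
ell=lambda n:cv2.getStructuringElement(cv2.MORPH_ELLIPSE,(n,n))
E
python3 - <<'E'
from h import *
t=cv2.imread("pics/top0.png"); s=cv2.imread("pics/side0.png")
T=up(t,105,165,245,275); S=up(s,170,115,270,245)
def show(n,q,z):
    P=plane("top",q,z); print(n,P.mean(0).round(1),"sides",[np.linalg.norm(P[i]-P[i-1]).round(1) for i in range(4)],(P[:,:2]).round(0).tolist())
m,l,c=comps(T,(0,0,190),(180,60,255),3000); f=cv2.morphologyEx((l==26).astype(np.uint8),cv2.MORPH_OPEN,ell(41))
show("form",rect(f,105,165),4); show("formq",quad(f,105,165),4)
g=cv2.inRange(cv2.cvtColor(T,cv2.COLOR_BGR2HSV),np.array((70,3,140)),np.array((130,30,205)))
g=cv2.morphologyEx(g,cv2.MORPH_CLOSE,ell(7))
h=cv2.morphologyEx(g,cv2.MORPH_OPEN,ell(57)); h[:,:400]=0
show("head",rect(h,105,165),194);show("headq",quad(h,105,165),194)
p=g.copy(); n,l=cv2.connectedComponents(p); i=l[int((230-165+.5)*6),int((187-105+.5)*6)]; body=(l==i).astype(np.uint8)
c=max(cv2.findContours(body,0,1)[0],key=cv2.contourArea); fill=cv2.drawContours(body*0,[c],-1,1,-1)
pod=cv2.morphologyEx(fill,cv2.MORPH_OPEN,ell(57)); pod[:,400:]=0
show("pod",rect(pod,105,165),150)
a=fill-cv2.dilate(cv2.morphologyEx(fill,cv2.MORPH_OPEN,ell(57)),ell(15))*fill; c=max(cv2.findContours(a,0,1)[0],key=cv2.contourArea)
print("arm",plane("top",[(np.array(cv2.minAreaRect(c)[0])+.5)/6-.5+[105,165]],159).round(1))
foot=comps(T,(0,0,0),(180,90,52),3000); print(foot[2])
# side view head top
hs=cv2.inRange(cv2.cvtColor(S,cv2.COLOR_BGR2HSV),np.array((0,0,155)),np.array((180,12,200)))
hs[:int(6*35)]=0; hs[int(6*52):]=0; hs[:,:170]=0; hs[:,300:]=0
n,l,st,ce=cv2.connectedComponentsWithStats(hs); print(st.tolist(),ce.round(1).tolist())
q=quad(hs,170,115); print("side q",q.round(1).tolist(),((q-[170,115])*4.5).round().tolist())
hq=rect(h,105,165)
print("tri head top", tri([hq.mean(0)],[q.mean(0)]))
cv2.imwrite("pics/m.png",np.hstack([cv2.resize((f*80+h//255*160+pod*200+a*100).astype(np.uint8),(560,440)),cv2.resize(hs,(240,440))]))
E
```

```text
form [509.6 363.3   4. ] sides [np.float64(149.6), np.float64(106.0), np.float64(151.3), np.float64(105.8)] [[467.0, 442.0], [572.0, 434.0], [553.0, 284.0], [447.0, 294.0]]
formq [509.7 363.1   4. ] sides [np.float64(148.9), np.float64(105.0), np.float64(149.3), np.float64(106.0)] [[552.0, 283.0], [448.0, 295.0], [467.0, 444.0], [572.0, 430.0]]
head [515.4 188.4 194. ] sides [np.float64(44.3), np.float64(32.2), np.float64(44.4), np.float64(32.0)] [[520.0, 215.0], [543.0, 193.0], [511.0, 161.0], [488.0, 184.0]]
headq [515.5 188.4 194. ] sides [np.float64(51.9), np.float64(32.0), np.float64(36.7), np.float64(35.2)] [[511.0, 161.0], [489.0, 185.0], [515.0, 211.0], [547.0, 197.0]]Traceback (most recent call last):
  File "<stdin>", line 15, in <module>
  File "h.py", line 22, in rect
    c=max(cv2.findContours(mask,cv2.RETR_EXTERNAL,cv2.CHAIN_APPROX_NONE)[0],key=cv2.contourArea)
ValueError: max() iterable argument is empty
```

Form sides measure 149 x 105 mm, which matches the text. The head top gives (515,188) with the arm at about 45°. I'll cross-check using pod, foot and head corners picked from the crops and triangulate the height.

```bash
python3 - <<'E'
from h import *
tc=lambda p:(np.array(p)+.5)/[5.5,5.4]-.5+[105,165]
sc=lambda p:(np.array(p)+.5)/4.5-.5+[170,115]
def show(n,q,z):
    P=plane("top",q,z); print(n,P.mean(0).round(1),[np.linalg.norm(P[i]-P[i-1]).round(1) for i in range(4)]); return P
pod=tc([(190,110),(240,65),(307,135),(260,185)]);head=tc([(400,345),(437,300),(502,355),(462,404)]);foot=tc([(447,262),(649,291),(617,484),(413,462)])
p=show("pod",pod,155);h=show("head",head,194);f=show("foot",foot,20)
e=p.mean(0)-h.mean(0); print("arm",np.hypot(*e[:2]),np.degrees(np.arctan2(e[1],e[0])))
hs=sc([(140,198),(152,162),(191,166),(188,206)]); ps=sc([(165,75),(172,25),(217,32),(213,80)])
print("tri head",tri([head.mean(0)],[hs.mean(0)])); print("tri pod",tri([pod.mean(0)],[ps.mean(0)]))
# form corners by tri check with side: one visible corner skipped; glue stick top check
print("glue top",tri(tc([(545,180)]),sc([(306,213)])))
for a in (44,): pass
t=np.array([509.7,363.2])-h.mean(0)[:2]; print("target ang",np.degrees(np.arctan2(t[1],t[0])),np.hypot(*t))
E
```

```text
pod [641.6 310.9 155. ] [np.float64(57.9), np.float64(36.4), np.float64(54.9), np.float64(37.0)]
head [513.2 187.9 194. ] [np.float64(45.3), np.float64(30.1), np.float64(45.1), np.float64(32.5)]
foot [512.9 179.8  20. ] [np.float64(123.2), np.float64(123.4), np.float64(118.7), np.float64(122.3)]
arm 177.78999027359623 43.76992067730278
tri head (array([515.88134166, 186.85180612, 189.92365557]), np.float64(6.166754555914123))
tri pod (array([642.08373859, 309.81196877, 156.23458681]), np.float64(1.9740276448719696))
glue top (array([621.02781774, 158.7783551 , 100.96439834]), np.float64(3.3778591633692057))
target ang 91.15641777128943 175.3397354359543
```

```bash
cat >> h.py <<'E'
def delta(x,y,z,yaw):   # target TCP (mm), yaw deg -> cm in tool axes, roll units; tool assumed down
    s=manip.read_state(); Rm=R.from_euler("xyz",s["eef_rot"]).as_matrix()
    d=Rm.T@(np.array([x,y,z])-s["eef_pos"])/10
    dy=(yaw-np.degrees(s["eef_rot"][2])+180)%360-180
    print("pos",s["eef_pos"].round(1),"yaw",np.degrees(s["eef_rot"][2]).round(2),"-> cm",d.round(2),"roll",round(-dy/5,2))
E
python3 - <<'E'
from h import *
tc=lambda p:(np.array(p)+.5)/[5.5,5.4]-.5+[105,165]
print("ring",plane("top",tc([(519,372)]),22))
delta(514,188,275,43.9)
E
```

```text
ring [[514.02013312 186.92307817  22.        ]]
pos [ 177.5 -520.3  218.9] yaw 18.84 -> cm [ 54.71 -56.18  -5.54] roll -5.01
```

```bash
python3 -m creep '[[1,[0,0,-3],0],[1,[3,-3,-5.6],0],[1,[6,-6,-5.6],-0.5],[1,[9.2,-9.4,-5.6],-1],[1,[12.5,-12.8,-5.6],-1.5],[1,[16,-16.4,-5.6],-2],[1,[19.5,-20,-5.6],-2.5],[1,[23,-23.6,-5.6],-3],[1,[26.5,-27.2,-5.6],-3.5],[1,[30,-30.8,-5.6],-4],[1,[33.5,-34.4,-5.6],-4.5],[1,[37,-38,-5.6],-5]]' && python3 -c "
from h import *
delta(514,188,275,43.9);delta(514,188,162,43.9)"
```

```text
clock: 1.3
eef_pos: [404.7, -40.6, 275.5]
eef_rot: [3.141, -0.0, 0.767]
wrist_force: [1.0, -0.9, 0.5]
finger_gap: 94.2
finger_force: 0.0
pos [404.7 -40.6 275.5] yaw 43.94 -> cm [23.73 -8.88  0.05] roll 0.01
pos [404.7 -40.6 275.5] yaw 43.94 -> cm [23.73 -8.88 11.35] roll 0.01
```

```bash
python3 -m creep '[[1,[4,-1.5,0],0],[1,[8,-3,0],0],[1,[12,-4.5,0],0],[1,[16,-6,0],0],[1,[20,-7.5,0],0],[1,[22.5,-8.4,0],0],[1,[23.7,-8.9,0],0],[1,[23.7,-8.9,0],0],[1,[23.7,-8.9,0],0]]' && python3 -c "
from h import *
for n in('top','side'): cv2.imwrite(f'pics/{n}1.png',manip.camera(n)[:,:,::-1])
a=cv2.imread('pics/top1.png')[165:275,105:245];b=cv2.imread('pics/side1.png')[95:245,150:270]
cv2.imwrite('pics/b1.png',np.hstack([cv2.resize(a,(420,330),interpolation=2),cv2.resize(b,(264,330),interpolation=2)]))
delta(514,188,162,43.9)"
```

```text
clock: 2.2
eef_pos: [513.4, 184.7, 275.4]
eef_rot: [-3.142, 0.0, 0.765]
wrist_force: [-0.5, -0.2, -0.5]
finger_gap: 93.9
finger_force: 0.0
pos [513.5 184.5 275.8] yaw 43.77 -> cm [ 0.28 -0.23 11.38] roll -0.03
```

View pics/b1.png

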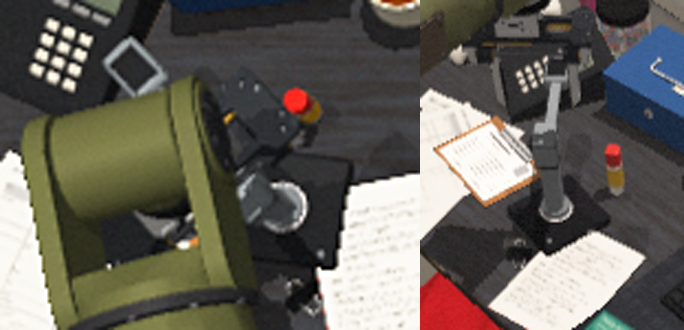

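The gripper is now above the head with its fingers on either side, and the side view shows the whole form (about 440-530, 118-200 in this crop). I'll check the form from that second view and then descend.

```bash
python3 - <<'E'
from h import *
s=cv2.imread("pics/side1.png"); S=up(s,150,95,270,245)
m=comps(S,(0,0,190),(180,60,255),2000); 
for c in m[2]: print([int(x) for x in c[:6]],c[6])
l=m[1]; cx=int((45.5*K/2.2)*0+ (480-420)/2.2*K); cy=int(165/2.2*K)
i=l[cy,cx]; f=cv2.morphologyEx((l==i).astype(np.uint8),cv2.MORPH_OPEN,ell(25)); q=quad(f,150,95)
P=plane("side",q,4); print(P.mean(0),[np.linalg.norm(P[j]-P[j-1]).round(1) for j in range(4)])
E
python3 -m creep '[[1,[0.1,-0.1,1],0],[1,[0.3,-0.2,3],0],[1,[0.3,-0.2,5],0],[1,[0.3,-0.2,7],0],[1,[0.3,-0.2,9],0],[1,[0.3,-0.2,10.5],0],[1,[0.3,-0.2,11.4],0],[1,[0.3,-0.2,11.4],0],[1,[0.3,-0.2,11.4],0]]'
```

```text
[20, 0, 244, 192, 409, 36960] [ 57.2 422.9]
[21, 54, 335, 255, 214, 29673] [184.4 440.6]
[26, 188, 633, 425, 267, 64670] [402.  774.8]
[510.67003788 360.54943376   4.        ] [np.float64(151.5), np.float64(105.3), np.float64(149.0), np.float64(106.0)]
clock: 3.2
eef_pos: [514.7, 189.0, 161.9]
eef_rot: [3.141, -0.001, 0.765]
wrist_force: [-0.3, 0.5, 0.1]
finger_gap: 94.1
finger_force: 0.0
```

```bash
python3 -m creep '[[0.1,[0,0,0],0],[0.1,[0,0,0],0],[0.1,[0,0,0],0],[-0.05,[0,0,0],0],[-0.05,[0,0,0],0],[-0.05,[0,0,0],0]]' 8; python3 -m creep '[[-0.15,[0,0,0],0],[-0.15,[0,0,0],0],[-0.15,[0,0,0],0],[-0.2,[0,0,0],0],[-0.2,[0,0,0],0],[-0.2,[0,0,0],0]]' 8; python3 -c "
from h import *
s=manip.read_state();print(R.from_euler('xyz',s['eef_rot']).as_matrix().T@s['wrist_force'],s['moment'])"
```

```text
clock: 3.8
eef_pos: [514.5, 189.2, 161.5]
eef_rot: [-3.142, -0.0, 0.765]
wrist_force: [0.0, 0.4, -0.1]
finger_gap: 49.0
finger_force: 0.0
clock: 4.4
eef_pos: [514.4, 189.2, 161.4]
eef_rot: [-3.141, 0.0, 0.765]
wrist_force: [-2.3, 2.9, 1.2]
finger_gap: 37.7
finger_force: 2.4
[ 0.34544017 -3.69533093 -1.19189059] [ 0.59058384  0.54306725 -0.02312984]
```

```bash
python3 -m creep '[[-0.22,[0,-0.02,0],0],[-0.25,[0,-0.04,0],0],[-0.3,[0,-0.06,0],0],[-0.4,[0,-0.06,0],0],[-0.5,[0,-0.06,0],0],[-0.5,[0,-0.06,0],0]]' 20; python3 -c "
from h import *
s=manip.read_state();print(R.from_euler('xyz',s['eef_rot']).as_matrix().T@s['wrist_force'],s['moment'])"
```

```text
clock: 5.0
eef_pos: [514.7, 188.9, 161.5]
eef_rot: [3.14, -0.0, 0.765]
wrist_force: [4.6, -3.0, -2.3]
finger_gap: 36.0
finger_force: 20.0
[1.22813469 5.2951188  2.33994425] [-0.41181765 -0.72585988  0.00931467]
```

```bash
python3 -m creep '[[-0.5,[0,0.03,0],-0.1],[-0.5,[0,0.03,0],-0.3],[-0.5,[0,0.03,0],-0.6],[-0.5,[0,0.03,0],-1],[-0.5,[0,0.03,0],-1.4],[-0.5,[0,0.03,0],-1.8],[-0.5,[0,0.03,0],-2.2],[-0.5,[0,0.03,0],-2.5],[-0.5,[0,0.03,0],-2.7],[-0.5,[0,0.03,0],-2.8],[-0.5,[0,0.03,0],-2.8]]' 20; python3 -c "
from h import *
s=manip.read_state();print(R.from_euler('xyz',s['eef_rot']).as_matrix().T@s['wrist_force'],s['moment'])"
```

```text
clock: 6.1
eef_pos: [514.8, 188.9, 161.5]
eef_rot: [3.14, 0.0, 1.01]
wrist_force: [5.9, -2.8, -1.0]
finger_gap: 35.9
finger_force: 20.0
[0.82579794 6.49078759 0.95911398] [-0.51112596 -0.84058641  0.07319109]
```

```bash
python3 -m creep '[[-0.5,[0,0.04,0],-0.2],[-0.5,[0,0.05,0],-0.6],[-0.5,[0,0.06,0],-1.1],[-0.5,[0,0.07,0],-1.6],[-0.5,[0,0.08,0],-2.1],[-0.5,[0,0.09,0],-2.6],[-0.5,[0,0.1,0],-3.1],[-0.5,[0,0.1,0],-3.6],[-0.5,[0.01,0.11,0],-4],[-0.5,[0.01,0.11,0],-4.3],[-0.5,[0.01,0.11,0],-4.5],[-0.5,[0.01,0.11,0],-4.5]]' 20; python3 -c "
from h import *
s=manip.read_state();print(R.from_euler('xyz',s['eef_rot']).as_matrix().T@s['wrist_force'],s['moment'])"
```

```text
clock: 7.3
eef_pos: [515.0, 188.8, 161.4]
eef_rot: [-3.141, 0.0, 1.403]
wrist_force: [-4.0, -1.8, 2.5]
finger_gap: 36.0
finger_force: 20.0
[-2.43503839 -3.64306861 -2.4904075 ] [-0.23631665  0.59538338  0.039869  ]
```

```bash
python3 -m creep '[[-0.5,[0,0,0],-0.2],[-0.5,[0,0,0],-0.6],[-0.5,[0,0,0],-1.1],[-0.5,[0,0,0],-1.6],[-0.5,[0,0,0],-2],[-0.5,[0,0,0],-2.25],[-0.5,[0,0,0],-2.25],[-0.5,[0,0,0],-2.25]]' 20; python3 -c "
from h import *
s=manip.read_state();print(R.from_euler('xyz',s['eef_rot']).as_matrix().T@s['wrist_force'],s['moment'])
for n in('top','side'): cv2.imwrite(f'pics/{n}2.png',manip.camera(n)[:,:,::-1])
a=cv2.imread('pics/top2.png')[185:275,105:245];b=cv2.imread('pics/side2.png')[110:230,150:240]
cv2.imwrite('pics/b2.png',np.hstack([cv2.resize(a,None,fx=3.2,fy=4.8*.6667,interpolation=2),cv2.resize(b,(216,288),interpolation=2)]))"
```

```text
clock: 8.1
eef_pos: [515.1, 188.8, 161.4]
eef_rot: [-3.141, 0.0, 1.599]
wrist_force: [-5.6, -1.7, 2.0]
finger_gap: 35.7
finger_force: 20.0
[-1.50360051 -5.64137205 -2.00798084] [-0.28681294  0.71540661  0.03844002]
```

View pics/b2.png

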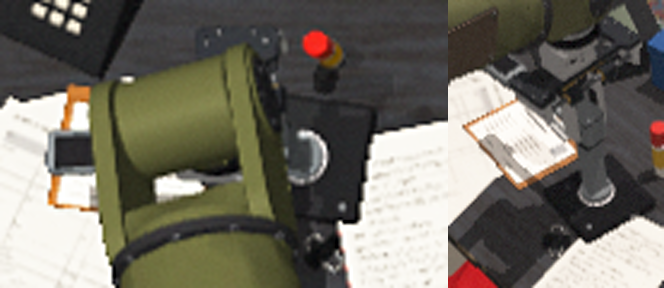

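The pod now hangs over the form, with its end at about (47-95, 131-172) in the top crop. I'll measure its centreline by ray casting.

```bash
python3 - <<'E'
from h import *
t=cv2.imread("pics/top2.png"); T=up(t,105,185,245,275).astype(int)
for col in (122,124,126,128,130):
    c=T[150*K//6*0:,int((col-105+.5)*K)]; v=c.mean(1)
    seg=v[int((220-185)*K):int((245-185)*K)]
    print(col,[int(x) for x in t[222:245,col].mean(1)])
px=[(120,232),(122,225.5),(122,239)]
print(plane("top",px,155).round(1))
print(plane("top",[(119.5,232)],155), plane("top",[(122,232),(122,233)],155))
def proj(n,P):
    p=manip.camera_params(n);f=210/np.tan(np.radians(p["fovy"]/2));c=R.from_euler("xyz",p["attitude"]).as_matrix().T@(np.array(P)-p["origin"]);return (c[:2]/c[2]*f+[p["cx"],p["cy"]]).round(1)
print(proj("side",(510,362,155)),proj("top",(510,362,155)),proj("top",(510,393,155)))
E
```

```text
122 [248, 250, 253, 190, 139, 107, 54, 44, 48, 53, 52, 47, 48, 35, 29, 56, 98, 86, 124, 130, 126, 139, 142]
124 [183, 107, 104, 122, 155, 98, 35, 36, 41, 39, 40, 42, 39, 40, 36, 89, 111, 101, 232, 247, 255, 255, 255]
126 [145, 164, 169, 148, 157, 98, 36, 40, 43, 41, 43, 42, 43, 40, 35, 91, 106, 167, 253, 254, 252, 252, 252]
128 [255, 255, 255, 224, 117, 69, 38, 41, 40, 41, 40, 39, 43, 40, 35, 130, 121, 161, 253, 248, 250, 252, 252]
130 [253, 254, 255, 226, 123, 72, 38, 41, 42, 42, 41, 41, 41, 41, 34, 130, 127, 118, 251, 254, 247, 250, 252]
[[508.1 392.  155. ]
 [527.3 387.3 155. ]
 [487.6 384.9 155. ]]
[[508.1049745  393.45955752 155.        ]] [[508.14363654 386.12213685 155.        ]
 [505.20361339 385.94567897 155.        ]]
[173.3 137.8] [130.3 231.4] [119.7 231.4]
```

```bash
python3 -m creep '[[-0.5,[0,-0.02,0],0.07],[-0.5,[0,-0.03,0],0.07],[-0.5,[0,-0.03,0],0.07],[-0.5,[0,-0.03,0],0.07],[-0.5,[0,-0.03,-0.05],0.07],[-0.5,[0,-0.03,-0.2],0.07],[-0.5,[0,-0.03,-0.45],0.07],[-0.5,[0,-0.03,-0.75],0.07],[-0.5,[0,-0.03,-1.1],0.07],[-0.5,[0,-0.03,-1.4],0.07],[-0.5,[0,-0.03,-1.6],0.07],[-0.5,[0,-0.03,-1.7],0.07]]' 28; python3 -c "
from h import *
s=manip.read_state();print(R.from_euler('xyz',s['eef_rot']).as_matrix().T@s['wrist_force'],s['moment'])"
```

```text
clock: 9.4
eef_pos: [515.0, 188.8, 178.7]
eef_rot: [3.142, -0.0, 1.592]
wrist_force: [0.2, -0.7, -4.7]
finger_gap: 35.7
finger_force: 28.0
[-0.66142179  0.23064735  4.67679369] [-0.21983644 -0.03187877 -0.06304318]
```

```bash
python3 -m creep '[[-0.5,[0,0,-0.15],0],[-0.5,[0,0,-0.5],0],[-0.5,[0,0,-1],0],[-0.5,[0,0,-1.6],0],[-0.5,[0,0,-2.2],0],[-0.5,[0,0,-2.8],0],[-0.5,[0,0,-3.4],0],[-0.5,[0,0,-4],0],[-0.5,[0,0,-4.6],0],[-0.5,[0,0,-5.1],0],[-0.5,[0,0,-5.5],0],[-0.5,[0,0,-5.7],0]]' 28; python3 -m creep '[[-0.5,[0,0,-0.1],0],[-0.5,[0,0,-0.3],0],[-0.5,[0,0,-0.6],0],[-0.5,[0,0,-0.9],0],[-0.5,[0,0,-1.15],0],[-0.5,[0,0,-1.3],0],[-0.5,[0,0,-1.4],0],[-0.5,[0,0,-1.45],0],[-0.5,[0,0,-1.45],0]]' 28
```

```text
clock: 10.6
eef_pos: [515.0, 188.9, 235.8]
eef_rot: [3.142, -0.0, 1.592]
wrist_force: [-0.8, -0.8, -4.2]
finger_gap: 35.8
finger_force: 28.0
clock: 11.5
eef_pos: [515.0, 188.9, 250.1]
eef_rot: [3.142, -0.0, 1.592]
wrist_force: [-1.2, -1.6, -4.2]
finger_gap: 35.8
finger_force: 28.0
```

Nearly at the second stop. I'll creep up until it takes the load.

```bash
python3 -m creep '[[-0.5,[0,0,-0.03],0],[-0.5,[0,0,-0.06],0],[-0.5,[0,0,-0.09],0],[-0.5,[0,0,-0.12],0],[-0.5,[0,0,-0.14],0],[-0.5,[0,0,-0.14],0],[-0.5,[0,0,-0.14],0]]' 28
```

```text
clock: 12.2
eef_pos: [515.0, 188.8, 251.4]
eef_rot: [3.142, -0.0, 1.592]
wrist_force: [-1.8, -1.1, -4.6]
finger_gap: 35.6
finger_force: 28.0
```

```bash
python3 -m creep '[[-0.5,[0,0,-0.03],0],[-0.5,[0,0,-0.05],0],[-0.5,[0,0,-0.07],0],[-0.5,[0,0,-0.07],0],[-0.5,[0,0,-0.07],0]]' 28
```

```text
clock: 12.7
eef_pos: [514.9, 188.8, 251.6]
eef_rot: [-3.141, 0.0, 1.592]
wrist_force: [1.4, -1.0, -13.8]
finger_gap: 35.5
finger_force: 28.0
```

The load went from 4.6 N to 13.8 N at a 90 mm rise, so the head is against the second stop. Last check of the lens position.

```bash
python3 - <<'E'
from h import *
t=manip.camera("top")[:,:,::-1]; s=manip.camera("side")[:,:,::-1]
print(plane("top",[(110,232),(125,232),(125,235)],245).round(1))
for col in (112,116,120,124): print(col,[int(x) for x in t[216:248,col].mean(1)])
a=t[185:275,95:235];b=s[90:230,150:255]
cv2.imwrite("pics/b3.png",np.hstack([cv2.resize(a,None,fx=3.2,fy=3.2,interpolation=2),cv2.resize(b,(216,288),interpolation=2)]))
st=manip.read_state();print(st["eef_pos"],st["finger_gap"],st["wrist_force"])
E
```

```text
[[501.6 382.2 245. ]
 [501.8 341.7 245. ]
 [493.7 341.2 245. ]]
112 [42, 243, 252, 249, 250, 238, 189, 120, 55, 36, 40, 39, 39, 41, 41, 41, 37, 38, 47, 116, 93, 241, 251, 249, 239, 242, 247, 247, 245, 239, 235, 230]
116 [105, 109, 106, 100, 92, 89, 87, 67, 52, 51, 52, 44, 42, 39, 39, 36, 37, 37, 53, 121, 95, 220, 238, 231, 244, 249, 241, 237, 243, 247, 247, 244]
120 [103, 110, 106, 106, 107, 106, 108, 106, 108, 107, 108, 108, 110, 109, 108, 107, 109, 107, 108, 106, 106, 106, 104, 105, 100, 99, 99, 104, 90, 85, 73, 107]
124 [51, 49, 48, 40, 39, 37, 33, 37, 45, 37, 66, 81, 94, 106, 112, 113, 109, 108, 109, 113, 110, 110, 108, 110, 112, 109, 108, 108, 108, 109, 111, 111]
[514.93188605 188.79788793 251.56390619] 35.74996316505217 [  1.24585079  -0.7927037  -15.05024685]
```

View pics/b3.png

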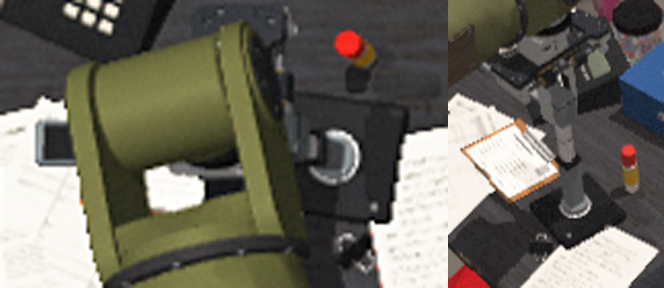

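The mast is extended and the clipboard hasn't moved. The pod centreline comes out at x≈509.5 against 509.7 for the form, the button is in (gap 35.7 mm) and the load is steady, so I'm handing it in.

```bash
python3 -c "
from cell import manip
print(manip.sign_off())"
```

```text
the job is handed in; nothing more can be done
None
```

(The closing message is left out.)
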